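# Lay the straightedge against the cover's upper edge

### The arm

A 6-joint arm with a two-finger parallel gripper is mounted at the origin on the work surface. World frame = base frame: x ahead of the robot, y to its left, z up, the work surface at z = 0. Lengths are in m, angles in rad, forces in N, time in s.
With the tool pointing down it reaches from about 0.35 to 0.925 m from the base axis. Payload 6.4 kg.
Tool frame: the origin (TCP) lies between the finger pads; the fingertips stand 19 mm ahead of it and the grasp point (between the pads) is the TCP; z points along the fingers, y is the line along which they close (so a half turn about z gives the same grasp; the last joint's range is limited). The gripper opens to 94 mm and grips with 3 to 60 N. Pads are 16 mm wide; open, the fingers measure 119 mm over their backs; the gripper's body (75 mm by 177 mm) begins 78 mm behind the grasp point.
Start: joints at [-1.299, 0.245, 1.558, -0, 1.339, -0.174], TCP at [0.28, -0.586, 0.224] pointing down, gripper open.
Joint ranges: [-3.13, 3.13], [-1.02, 2.26], [0.13, 2.54], [-0.95, 4.09], [0.21, 2.88], [-2.74, 2.74]. Speed limits (rad/s): [2.57, 2.57, 3.14, 3.14, 3.14, 3.14].

### API

Orientations are given as a rotation vector (axis times angle).
In Python, from bench import manip gives the robot as it stands. The module is installed in compiled form; this text tells all that it offers.
- The arm moves only by the tool drive_tool, never from a script. Its argument "commands" is a list of rows, each a list of 5 numbers: the shift along the tool's x, y, z as a fraction of full scale, then the turn about the tool's z as a fraction of full scale, then the closure, from -1 (fully open) to 1 (shut). A call has 1 to 20 rows; each row is the pose to reach, as a shift and turn from the pose commanded when the call began, along the tool's axes at that moment; what a row does not reach only later rows make up. Full scale, the value 1, is 0.25 m for a shift and 90 degrees for a turn. A row lasts 1/8 s, in which the tool goes at most 62.5 mm and 10.7 degrees, less where a joint would pass 70% of its speed; a pose out of reach is approached as far as the arm can. A call with a number of a shift or a turn outside -1 to 1 is refused whole. A call with a gripper value outside its range is refused whole. The fingers move at their own pace and stop on an object; "squeeze" is the grip in N (left out, the last holds). Time passes only in rows, so rows that repeat a pose let the fingers close. It gives the time, the measured TCP pose, the force, the opening and the grip force at its end, in the units of the state.
- manip.get_state(): the state, without advancing time (a new reading comes with each control period).
- manip.snapshot(name): name is "scene" or "side" or "wrist"; returns a dict with "img" (400x640x3 uint8, red, green, blue), "intrinsics" (3x3 intrinsics, pixels), "k1" (the pictures are not rectified: a ray, as slopes to the right and down, at radius r is drawn at 1 + k1 r^2 times it, then the intrinsics apply), "origin" and "attitude" of the camera in the world. Camera axes: x right, y down, z forward; pixel columns grow to the right and rows downward; lengths in m; the calibration is good to about 2 mm. A picture is of the moment at which its call begins. There is no depth.
- manip.finish_job(): hands the job in; it is judged then, once.
The state is a dict: "clock": time; "qpos": joint angles; "qd": joint speeds; "joint_torque": joint torques, N m; "eef_pos": TCP position; "ee_rot": TCP orientation; "ft_force": force on the tool from outside, world axes, zero at the start; "moment": the same for the moment, N m; "opening": finger opening in m; "finger_force": force on a finger pad.
Only numpy, scipy, OpenCV 4.12 (cv2) and the standard library are available. Lean on these libraries where they do the work, as an engineer would, in place of code of your own. Each camera call takes 0.05 s, during which the arm holds its last target. There are 200 camera calls.

### The job

Check of a housing cover: pick up the longer of the two gripped steel straightedges by its grip and, without dropping it, lay it flat on the sloping face of the inspection stand, just uphill of the clamped aluminium cover, with its long side flush against the cover's upper edge and spanning the whole of that edge. Let go and leave it lying there. Do not disturb the short straightedge or knock the loose brass fittings and the steel cup standing about.

Things in the scene. Friction and masses are not known exactly. Their poses are not given: they have to be found in the camera images.
- straightedge: The longer straightedge, to be used: steel bar 200 mm long (y), 24 wide (x), 12 thick, flat on the 3 mm thick bench mat, long sides alike. An upright grey grip stands on its middle: 70 mm along y, 16 mm across x, from 12 to 56 mm above the underside. Origin: centre of the bar's underside; z up. About 0.35 kg.
- short_straightedge: The shorter straightedge: steel bar 130 mm long (y), 24 wide (x), 12 thick, flat on the 3 mm thick bench mat, long sides alike. An upright grey grip stands on its middle: 70 mm along y, 16 mm across x, from 12 to 56 mm above the underside. Origin: centre of the bar's underside; z up. A bystander.
- cover: fixed aluminium cover clamped on the stand's sloping face. Origin: on that face, middle of the foot of the cover's upper edge (the edge to lay against). x points up the slope, y along the edge, z out of the face (25 degrees from vertical). The cover fills x -92 to 0, y -70 to 70, z 0 to 12 mm. Brass fittings on it rise to z 30 at x -86 to -62; clamps to z 24 at x -72 to -48, y +-60 to +-100.
- stand: fixed grey inspection stand, 190 x 220 mm foot, with a dark steel face tilted 25 degrees that rises away from the robot (towards the stand's x) from 18 to 106 mm high. Uphill of the cover the face is bare: x 0 to 109 mm, y -110 to 110 mm, z 0 in the cover's frame. Origin: centre of the foot on the table, z up.
- fitting_a: loose brass hexagon fitting, 30 mm across, 30 mm tall, standing on the mat; origin: centre of its underside. A bystander.
- fitting_b: loose brass hexagon fitting, 30 mm across, 30 mm tall, standing on the mat; origin: centre of its underside. A bystander.
- pot: loose open steel cup 70 mm across, 70 mm tall, standing on the right of the mat; origin: centre of its underside. A bystander.
Not all that is in view belongs to the job. Leave any orange or purple look-alike of the straightedge alone.

How it is judged:
On the way:
1. the straightedge is lifted clear of the mat in the gripper (height (world z) of straightedge above 0.03 m and contact force between the fingers and straightedge above 1 N), for 0.2 s.
At the end, for the whole second after the job is handed in: The straightedge lies at rest and released on the stand's sloping face (flat within 3 mm and 0.05 rad), uphill of the cover, its long side against the cover's upper edge (gap at its middle under 2.5 mm, parallel within 0.03 rad), centred along the edge within 30 mm so that it spans it (x of straightedge in the frame of cover between 0.0095 and 0.0145 m and y of straightedge in the frame of cover between -0.03 and 0.03 m and z of straightedge in the frame of cover between -0.003 and 0.003 m and angle between the y axis of straightedge and the y axis of cover, either way round below 0.03 rad and angle between the z axis of straightedge and the z axis of cover, either way round below 0.05 rad and linear speed of straightedge below 0.01 m/s); the robot touches nothing.
It fails at once if a bystander is moved by more than 15 mm (distance of any of short_straightedge, fitting_a, fitting_b, pot from where it was at the start of the episode above 0.015 m).
It fails at once if the straightedge is dropped (moves faster than 0.5 m/s out of the fingers) (contact force between the fingers and straightedge below 0.2 N and linear speed of straightedge above 0.5 m/s).
It also fails if it takes over 42 s, if anything falls off the work surface, if the arm or the gripper's body presses on something with over 40 N, if the wrist force passes 120 N, or if a joint passes its speed limit or range.

## Working session

There is one attempt and no reset: what is moved stays moved. The work goes in short steps, Python scripts to look and compute and a tool call to move; the robot and the scene stay as the last step left them, time stands still between calls to the robot, and variables do not carry over. Pictures are saved under pics/ and viewed, at most 10 in all, crops included, and the job is handed in when it is done.

Besides the shell and the picture viewer there is one more tool, called after "Call:" as name(argument=value, ...), one argument or row to a line, values as JSON. drive_tool: Moves the arm, as the interface text tells. Its arguments: {"type":"object","properties":{"commands":{"type":"array"},"squeeze":{"type":"number"}},"required":["commands"]}

```bash
mkdir -p pics
python3 - <<'E'
from bench import manip
import cv2,pickle
for n in ["scene","side","wrist"]:
    s=manip.snapshot(n); pickle.dump(s,open(f"pics/{n}0.pkl","wb"))
    cv2.imwrite(f"pics/{n}0.png",s["img"][:,:,::-1])
    print(n,s["origin"],s["attitude"],s["intrinsics"],s["k1"])
st=manip.get_state();print({k:st[k] for k in("clock","eef_pos","ee_rot","ft_force","opening")})
E
```

```text
scene [ 1.35375171 -0.18598874  0.79830824] [-1.73471257 -1.59733187  0.77916733] [[431.3190489    0.         319.17144814]
 [  0.         431.3190489  197.82392245]
 [  0.           0.           1.        ]] -0.035978620432238935
side [0.07634731 0.92399357 0.71559366] [-0.45977834  2.57047534 -1.46671899] [[424.48396712   0.         317.81921424]
 [  0.         424.48396712 203.72600088]
 [  0.           0.           1.        ]] -0.05211808568978005
wrist [ 0.33839473 -0.55573763  0.38425972] [ 2.4866122  -1.56740813 -0.18650276] [[298.4062454    0.         313.11375596]
 [  0.         298.4062454  202.83936557]
 [  0.           0.           1.        ]] -0.0546541526515103
{'clock': 0.15, 'eef_pos': array([ 0.28014965, -0.58606914,  0.22363564]), 'ee_rot': array([-3.06245811e+00, -6.94140158e-01,  1.57556065e-04]), 'ft_force': array([-0.91998097, -0.61573996, -0.30266988]), 'opening': 0.09402608911382727}
```

View pics/scene0.png

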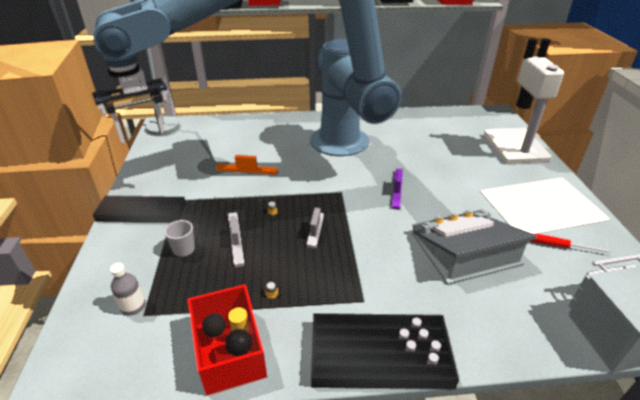

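View pics/side0.png

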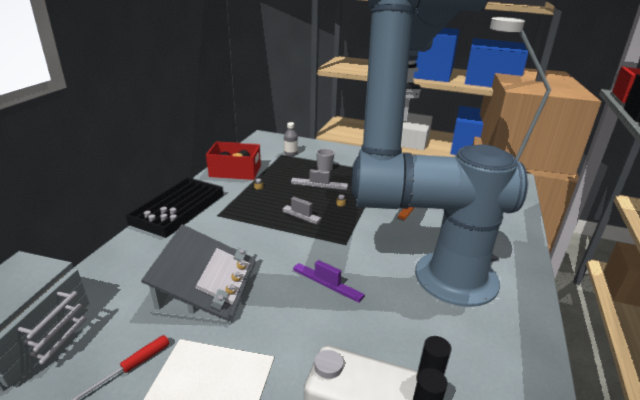

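The scene picture shows two grey gripped bars on the mat, at (236,238) and (315,228). The first is clearly longer. The orange (247,165) and purple (398,188) bars are look-alikes. The stand is at (475,243), and the cup at (180,238). Next I'll enlarge the bars and the cover to confirm.

```bash
cat > h.py <<'E'
import numpy as np,cv2,pickle
from scipy.spatial.transform import Rotation as R
def load(n): return pickle.load(open(f"pics/{n}.pkl","rb"))
def parts(s): 
    D=np.array([s["k1"],0,0,0,0.]); return s["intrinsics"],D,np.array(s["origin"]),R.from_rotvec(s["attitude"]).as_matrix()
def ray(s,p):
    K,D,o,A=parts(s); u=cv2.undistortPoints(np.array([[p]],float),K,D)[0,0]; return o,A@np.array([u[0],u[1],1])
def onz(s,p,z):
    o,d=ray(s,p); return o+d*(z-o[2])/d[2]
def proj(s,P):
    K,D,o,A=parts(s); return cv2.projectPoints(np.atleast_2d(P).astype(float),cv2.Rodrigues(A.T)[0],-A.T@o,K,D)[0][:,0]
def crop(s,x0,y0,w,h,f): return cv2.resize(s["img"][y0:y0+h,x0:x0+w,::-1],None,fx=f,fy=f,interpolation=cv2.INTER_CUBIC)
E
python3 - <<'E'
from h import *
s=load("scene0");t=load("side0")
a=crop(s,210,195,130,85,6)[:, :780]; cv2.imwrite("pics/c1.png",a)
b=crop(s,405,200,130,85,6); cv2.imwrite("pics/c2.png",b)
c=crop(t,135,225,130,100,6); cv2.imwrite("pics/c3.png",c)
E
```

```text
(no output)
```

View pics/c1.png

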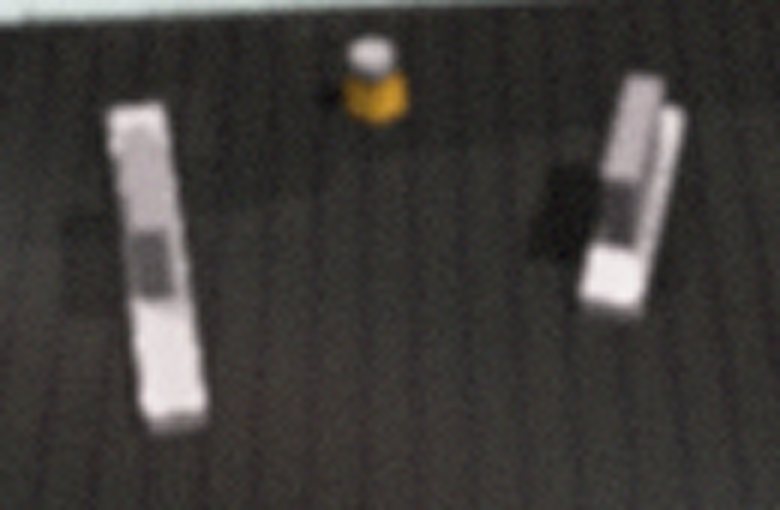

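View pics/c2.png

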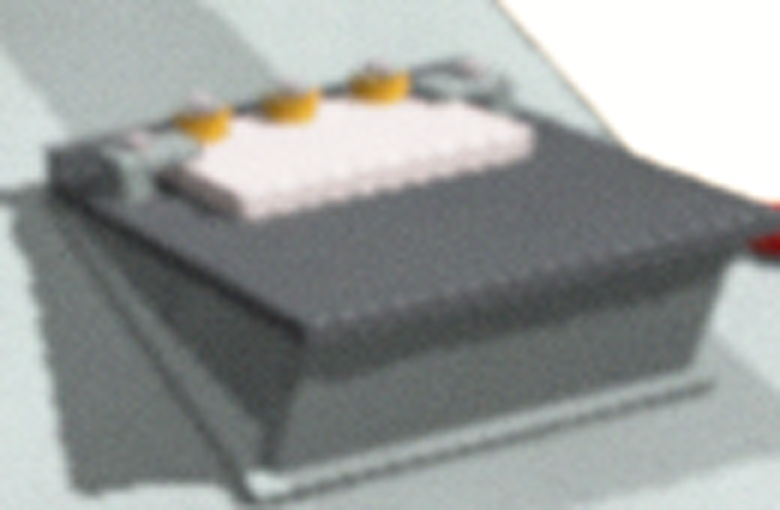

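View pics/c3.png

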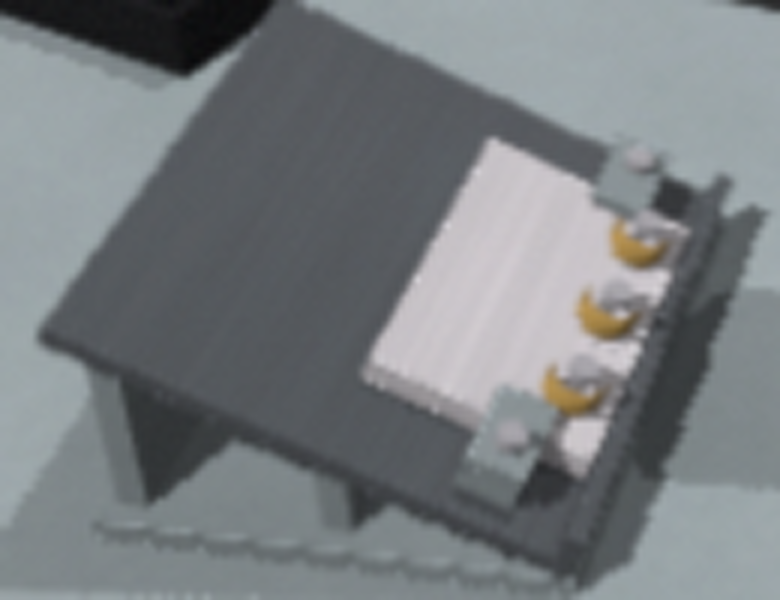

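The crops confirm it. The long bar's top face has scene corners at about (227.5,212.5), (237,212), (244,263) and (234,264), and the other gripped bar is much shorter. The cover's upper edge runs from (446,235) to (493,226) in the scene picture, and from (217,248) to (196,287) in the side picture. Now I'll fit the poses.

```bash
cat > fit.py <<'E'
from h import *
from scipy.optimize import least_squares
s=load("scene0");t=load("side0");w=load("wrist0")
cs=lambda P,o:[((x+.5)/6-.5+o[0],(y+.5)/6-.5+o[1]) for x,y in P]
bar=cs([(106,106),(163,104),(205,412),(145,418)],(210,195))
B=np.array([onz(s,p,.015) for p in bar]); print("bar",B.round(4).tolist(),"len",np.linalg.norm((B[0]+B[1]-B[2]-B[3])/2),"wid",np.linalg.norm(B[0]-B[1]),np.linalg.norm(B[2]-B[3]))
c=B.mean(0);d=(B[0]+B[1]-B[2]-B[3]);print("centre",c,"yaw(axis)",np.degrees(np.arctan2(d[1],d[0])))
sp=cs([(238,196),(532,131),(248,218),(530,160),(308,325)],(405,200)); SP=[(0,-.07,.012),(0,.07,.012),(0,-.07,0),(0,.07,0),(.109,-.11,0)]
tp=cs([(492,138),(370,363),(365,380),(283,0),(42,333)],(135,225)); TP=[(0,-.07,.012),(0,.07,.012),(0,.07,0),(.109,-.11,0),(.109,.11,0)]
def pose(q): 
    M=R.from_euler('z',q[3]).as_matrix()@R.from_euler('y',-np.radians(25)).as_matrix(); return np.array(q[:3]),M
def res(q):
    o,M=pose(q); return np.concatenate([(proj(s,o+np.array(SP)@M.T)-sp).ravel(),(proj(t,o+np.array(TP)@M.T)-tp).ravel(),[(q[2]-.06)*500]])
r=least_squares(res,[.75,.3,.06,0.2],loss='soft_l1'); print("cover",r.x,np.degrees(r.x[3])); print(res(r.x).round(1))
E
python3 fit.py; python3 -c "
from h import *
w=load('wrist0');print(proj(w,[[.6,-.2,.015]]))"
```

```text
bar [[0.3976, -0.3675, 0.015], [0.3983, -0.3407, 0.015], [0.5999, -0.3101, 0.015], [0.6013, -0.3346, 0.015]] len 0.20513949542507778 wid 0.026827903389236855 0.024534022716642612
centre [ 0.49926182 -0.33824419  0.015     ] yaw(axis) -171.1004146800839
cover [0.57697069 0.26494829 0.05837072 0.21484446] 12.309680923295325
[ 1.2 -0.1 -0.1 -0.1 -0.2  0.7  0.4 -0.5  0.2  0.2  0.4  0.2  0.4 -0.3
 -0.3  0.3  0.2 -0.9  0.2 -0.6 -0.8]
[[ 128.15569959 -211.22224111]]
```

View pics/wrist0.png

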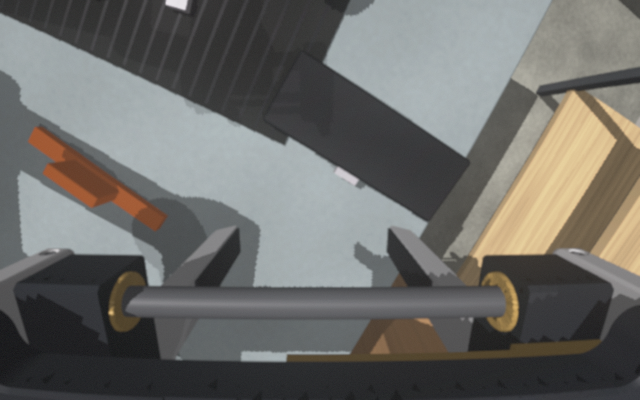

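The wrist view shows only the orange look-alike at (100,180) and the mat corner, so it's no help yet. The tool can only stay pointing down. I'll therefore grip the 70 mm length of the grip, closing along the bar, so that the bar can pivot about the pad axis to match the 25° slope. Next I'll work out the moves.

```bash
cat > mv.py <<'E'
from h import *
from bench import manip
def wrap(a): return (a+90)%180-90
def to(P,yawy):  # target TCP position, direction of tool y (deg, mod 180)
    st=manip.get_state(); A=R.from_rotvec(st["ee_rot"]).as_matrix()
    y=np.degrees(np.arctan2(A[1,1],A[0,1])); turn=wrap(-(yawy-y)) # tool z down: + turn = - yaw
    print("t",round(st["clock"],2),"at",st["eef_pos"].round(4),"ydir",round(y,2),"q",st["qpos"].round(2),"row",(A.T@(np.array(P)-st["eef_pos"])/.25).round(4),"turn",round(turn/90,4))
C=np.array([.57697,.26495,.05837]);M=R.from_euler('z',12.31,degrees=True).as_matrix()@R.from_euler('y',-25,degrees=True).as_matrix()
E
python3 -c "
from mv import *
to([.4993,-.3382,.16],8.9); print(C+M@[.012,0,.035])"
```

```text
t 0.15 at [ 0.2801 -0.5861  0.2236] ydir -64.46 q [-1.3   0.25  1.56 -0.    1.34 -0.17] row [ 1.2184 -0.5162  0.2556] turn -0.8151
[0.57314409 0.26411512 0.09516219]
```

Call:
drive_tool(
  commands=[
    [1.0, -0.42, 0.1, -0.6, -1],
    [1.0, -0.42, 0.1, -0.6, -1],
    [1.0, -0.42, 0.1, -0.6, -1],
    [1.0, -0.42, 0.1, -0.6, -1],
    [1.0, -0.42, 0.1, -0.6, -1],
    [1.0, -0.42, 0.1, -0.6, -1],
    [1.0, -0.42, 0.1, -0.6, -1],
  ],
)

```text
clock: 1.02
eef_pos: [0.46, -0.3847, 0.1995]
ee_rot: [2.418, 2.006, -0.001]
ft_force: [0.1, 0.3, 0.6]
opening: 0.0941
finger_force: 0.0
```

```bash
python3 -c "
from mv import *
to([.4993,-.3382,.20],8.9)"
```

```text
t 1.02 at [ 0.46   -0.3847  0.1995] ydir -10.64 q [-0.89  0.15  1.71 -0.    1.28 -0.7 ] row [ 0.2118  0.12   -0.0023] turn -0.2172
```

Call:
drive_tool(
  commands=[
    [0.212, 0.12, 0, -0.217, -1],
    [0.212, 0.12, 0, -0.217, -1],
    [0.212, 0.12, 0, -0.217, -1],
    [0.212, 0.12, 0, -0.217, -1],
  ],
)

```text
clock: 1.52
eef_pos: [0.499, -0.3384, 0.1995]
ee_rot: [2.044, 2.385, -0.0]
ft_force: [0.1, -0.6, 0.5]
opening: 0.0942
finger_force: 0.0
```

```bash
python3 -c "
from mv import *
to([.4993,-.3382,.20],8.9)
s=manip.snapshot('wrist');pickle.dump(s,open('pics/w1.pkl','wb'))
im=s['img'][:,:,::-1].copy()
u=np.array([np.cos(np.radians(8.9)),np.sin(np.radians(8.9)),0]);v=np.array([-u[1],u[0],0]);c=np.array([.4993,-.3382,.015])
P=proj(s,[c+a*.1*u+b*.012*v for a,b in((1,1),(1,-1),(-1,-1),(-1,1))]+[c+a*.035*u+b*.008*v+[0,0,.044] for a,b in((1,1),(1,-1),(-1,-1),(-1,1))])
print(P.round(1).tolist())
cv2.imwrite('pics/w1.png',im)"
```

```text
t 1.52 at [ 0.499  -0.3384  0.1995] ydir 8.8 q [-0.78  0.16  1.7  -0.    1.28 -0.94] row [ 0.0007  0.0013 -0.002 ] turn -0.0012
[[400.0, 181.6], [398.8, 201.5], [231.2, 201.8], [229.8, 181.9], [349.2, 192.4], [348.8, 207.4], [281.6, 207.5], [281.2, 192.5]]
```

View pics/w1.png

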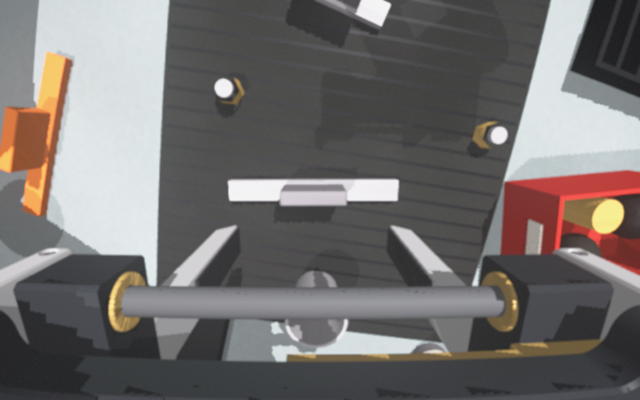

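The wrist view shows the long bar from (228,180) to (398,180), with the grip at (280–346, 187–205). The cup is at (316,305), and the fittings are at (228,90) and (492,135). The bar is about 2 mm off my prediction, so I'll correct for that, descend and grip.

```bash
python3 -c "
from mv import *
to([.4978,-.3368,.039],8.9)"
```

```text
t 1.57 at [ 0.499  -0.3383  0.1995] ydir 8.83 q [-0.78  0.16  1.7  -0.    1.28 -0.94] row [ 0.0069 -0.004   0.6419] turn -0.0007
```

Call:
drive_tool(
  commands=[
    [0.007, -0.004, 0.2, 0, -1],
    [0.007, -0.004, 0.4, 0, -1],
    [0.007, -0.004, 0.56, 0, -1],
    [0.007, -0.004, 0.62, 0, -1],
    [0.007, -0.004, 0.641, 0, -1],
    [0.007, -0.004, 0.641, 0, -1],
    [0.007, -0.004, 0.641, 0, 1],
    [0.007, -0.004, 0.641, 0, 1],
    [0.007, -0.004, 0.641, 0, 1],
    [0.007, -0.004, 0.641, 0, 1],
  ],
  squeeze=15,
)

```text
clock: 2.82
eef_pos: [0.4986, -0.336, 0.0399]
ee_rot: [2.038, 2.39, -0.001]
ft_force: [-1.9, 0.3, 4.5]
opening: 0.0697
finger_force: 15.0
```

Call:
drive_tool(
  commands=[
    [0, 0, -0.03, 0, 1],
    [0, 0, -0.1, 0, 1],
    [0, 0, -0.22, 0, 1],
    [0, 0, -0.38, 0, 1],
    [0, 0, -0.54, 0, 1],
    [0, 0, -0.66, 0, 1],
    [0, 0, -0.72, 0, 1],
    [0, 0, -0.72, 0, 1],
  ],
)

```text
clock: 3.82
eef_pos: [0.4987, -0.3359, 0.2202]
ee_rot: [2.038, 2.389, -0.0]
ft_force: [0.5, 0.9, -4.2]
opening: 0.07
finger_force: 15.0
```

```bash
python3 -c "
from mv import *
to(C+M@[.040,0,.036]+[0,0,.10],102.31)
s=manip.snapshot('wrist');a=crop(s,200,150,240,120,2)
t=manip.snapshot('side');x,y=proj(t,[manip.get_state()['eef_pos']])[0].astype(int);print(x,y)
b=crop(t,max(x-60,0),y-35,120,85,4)
a=cv2.copyMakeBorder(a,0,0,0,0,cv2.BORDER_CONSTANT)
cv2.imwrite('pics/l1.png',np.vstack([a,b]))"
```

```text
t 3.83 at [ 0.4987 -0.3359  0.2202] ydir 9.08 q [-0.78  0.14  1.69  0.    1.31 -0.94] row [2.3287 0.7722 0.0466] turn 0.9641
321 127
```

View pics/l1.png

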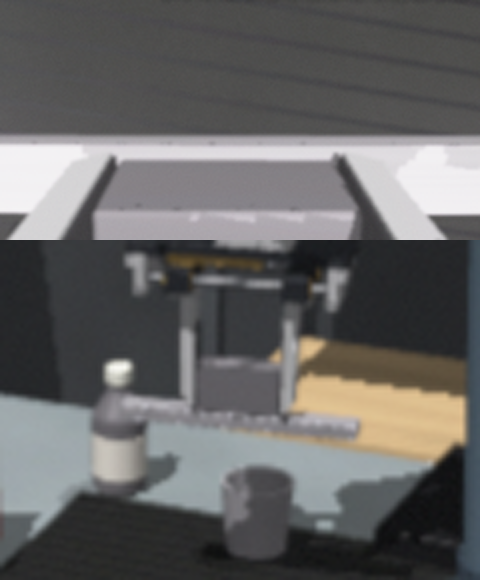

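Lifted cleanly: the opening is 70 mm and the bar hangs level across the fingers. Now I'll carry it over.

Call:
drive_tool(
  commands=[
    [0.05, 0.02, -0.02, -0.03, 1],
    [0.18, 0.06, -0.06, -0.1, 1],
    [0.34, 0.11, -0.1, -0.18, 1],
    [0.5, 0.17, -0.1, -0.26, 1],
    [0.66, 0.22, -0.1, -0.34, 1],
    [0.82, 0.28, -0.1, -0.42, 1],
    [0.93, 0.31, -0.1, -0.48, 1],
    [0.98, 0.33, -0.1, -0.5, 1],
    [0.98, 0.33, -0.1, -0.5, 1],
  ],
)

```text
clock: 5.05
eef_pos: [0.5412, -0.0801, 0.2438]
ee_rot: [-0.967, -2.988, 0.0]
ft_force: [-0.3, -1.0, -3.7]
opening: 0.0702
finger_force: 15.0
```

```bash
python3 -c "
from mv import *
to(C+M@[.040,0,.036]+[0,0,.10],102.31)"
```

```text
t 5.05 at [ 0.5412 -0.0801  0.2438] ydir 54.13 q [-0.35 -0.01  1.8  -0.    1.35 -1.3 ] row [0.6365 1.2653 0.1435] turn -0.5353
```

Call:
drive_tool(
  commands=[
    [0.03, 0.06, 0, -0.05, 1],
    [0.1, 0.2, 0, -0.13, 1],
    [0.18, 0.36, 0, -0.22, 1],
    [0.26, 0.52, 0, -0.3, 1],
    [0.34, 0.68, 0, -0.38, 1],
    [0.42, 0.83, 0, -0.46, 1],
    [0.48, 0.95, 0, -0.52, 1],
    [0.5, 1.0, 0, -0.535, 1],
    [0.5, 1.0, 0, -0.535, 1],
  ],
)

```text
clock: 6.18
eef_pos: [0.587, 0.1944, 0.2439]
ee_rot: [0.333, -3.123, 0.001]
ft_force: [-0.7, -0.6, -3.5]
opening: 0.0701
finger_force: 15.0
```

```bash
python3 -c "
from mv import *
to(C+M@[.040,0,.036]+[0,0,.10],102.31)"
```

```text
t 6.17 at [0.587  0.1944 0.2439] ydir 102.16 q [ 0.14  0.16  1.62 -0.    1.36 -1.65] row [-0.1044  0.2845  0.1437] turn -0.0017
```

Call:
drive_tool(
  commands=[
    [-0.05, 0.15, 0.03, -0.002, 1],
    [-0.104, 0.285, 0.1, -0.002, 1],
    [-0.104, 0.285, 0.144, -0.002, 1],
    [-0.104, 0.285, 0.144, -0.002, 1],
  ],
)

```text
clock: 6.68
eef_pos: [0.5965, 0.2683, 0.2067]
ee_rot: [0.336, -3.121, 0.002]
ft_force: [0.0, 0.5, -3.6]
opening: 0.07
finger_force: 15.0
```

```bash
python3 -c "
from mv import *
to(C+M@[.040,0,.036]+[0,0,.05],102.31)
s=manip.snapshot('wrist');pickle.dump(s,open('pics/w2.pkl','wb'))
print(proj(s,C+np.array([(0,-.07,.012),(0,.07,.012),(0,-.07,0),(0,.07,0)])@M.T).round(1).tolist())
cv2.imwrite('pics/w2.png',crop(s,120,10,400,300,2))"
```

```text
t 6.67 at [0.5965 0.2683 0.2067] ydir 102.3 q [ 0.25  0.27  1.56 -0.    1.31 -1.54] row [-0.0054  0.0036  0.1952] turn -0.0001
[[242.6, 176.8], [381.2, 176.8], [245.2, 180.1], [378.7, 180.1]]
```

View pics/w2.png

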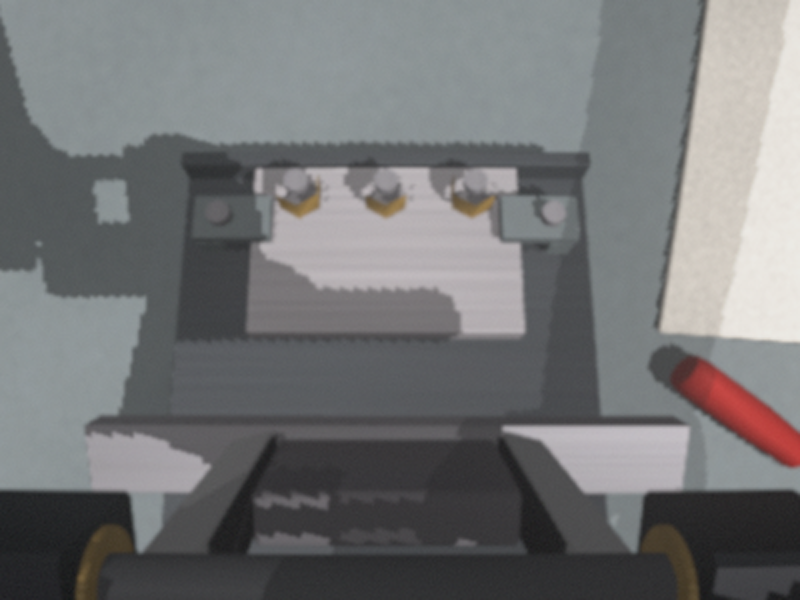

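The cover's upper edge corners are seen at (243,176) and (382,177). I predicted (242.6,176.8) and (381.2,176.8), so they agree within about 1 px. I'll descend to just above contact, then feel for the face.

Call:
drive_tool(
  commands=[
    [-0.005, 0.004, 0.1, 0, 1],
    [-0.005, 0.004, 0.22, 0, 1],
    [-0.005, 0.004, 0.31, 0, 1],
    [-0.005, 0.004, 0.35, 0, 1],
    [-0.005, 0.004, 0.36, 0, 1],
    [-0.005, 0.004, 0.36, 0, 1],
  ],
)

```text
clock: 7.48
eef_pos: [0.5988, 0.2715, 0.1193]
ee_rot: [-0.339, 3.122, 0.0]
ft_force: [-0.3, -0.0, -4.0]
opening: 0.07
finger_force: 15.0
```

Call:
drive_tool(
  commands=[
    [0, 0, 0.012, 0, 1],
    [0, 0, 0.024, 0, 1],
    [0, 0, 0.024, 0, 1],
  ],
)

```text
clock: 7.85
eef_pos: [0.5987, 0.2717, 0.1143]
ee_rot: [-0.339, 3.122, 0.0]
ft_force: [-3.1, -0.7, 4.7]
opening: 0.0701
finger_force: 15.0
```

Contact was felt at 8–9 N. Now I'll drag downhill along the face with slight pressure.

Call:
drive_tool(
  commands=[
    [0.015, 0, 0.009, 0, 1],
    [0.03, 0, 0.017, 0, 1],
    [0.044, 0, 0.024, 0, 1],
    [0.044, 0, 0.024, 0, 1],
  ],
)

```text
clock: 8.35
eef_pos: [0.5901, 0.2698, 0.1098]
ee_rot: [-0.339, 3.115, 0.001]
ft_force: [0.6, -0.1, 7.4]
opening: 0.0696
finger_force: 15.0
```

```bash
python3 -c "
from mv import *
st=manip.get_state();print((M.T@(st['eef_pos']-C)).round(4),st['ft_force'],(M.T@st['ft_force']).round(1),st['moment'])
to(C+M@[.012,0,.037],102.31)
t=manip.snapshot('side');pickle.dump(t,open('pics/s3.pkl','wb'))
u=manip.snapshot('scene')
cv2.imwrite('pics/s3.png',np.vstack([crop(t,130,195,150,75,5),crop(u,400,195,150,45,5)]))"
```

```text
[0.0343 0.0019 0.0407] [ 0.58756062 -0.07702687  7.40038997] [ 3.6 -0.2  6.5] [-0.00655649 -0.36155279  0.00454582]
t 8.35 at [0.5901 0.2698 0.1098] ydir 102.42 q [ 0.25  0.36  1.64 -0.    1.14 -1.53] row [ 0.075  -0.0076  0.0505] turn 0.0012
```

View pics/s3.png

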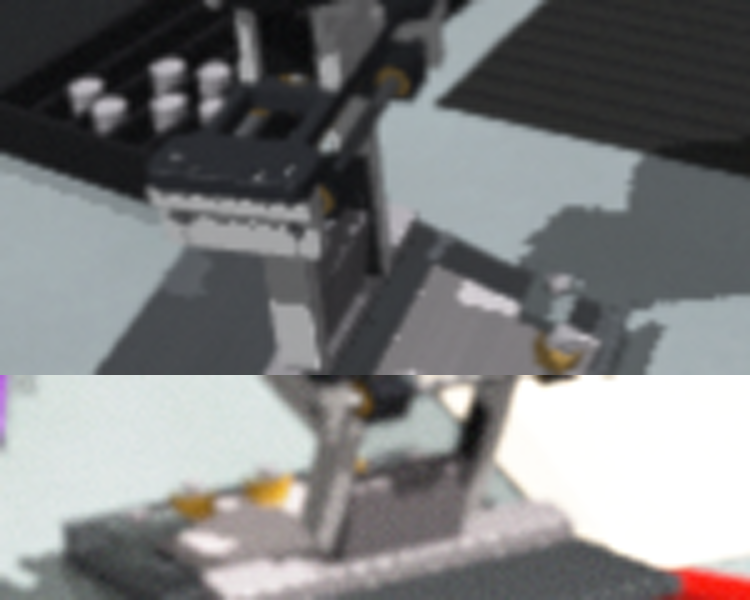

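Call:
drive_tool(
  commands=[
    [0.01, 0, 0.005, 0, 1],
    [0.02, 0, 0.01, 0, 1],
    [0.03, 0, 0.015, 0, 1],
    [0.036, 0, 0.018, 0, 1],
    [0.036, 0, 0.018, 0, 1],
  ],
)

```text
clock: 9.07
eef_pos: [0.5782, 0.2671, 0.1018]
ee_rot: [0.339, -3.123, 0.0]
ft_force: [-0.9, 0.6, 5.5]
opening: 0.0702
finger_force: 15.0
```

```bash
python3 -c "
from mv import *
st=manip.get_state();print((M.T@(st['eef_pos']-C)).round(4),(M.T@(st['ft_force']+[0,0,4])).round(1),st['moment'])"
```

```text
[0.0199 0.0018 0.0386] [3.4 0.8 8.9] [-0.02385887 -0.19049799  0.00055072]
```

Call:
drive_tool(
  commands=[
    [0.01, 0, 0.0047, 0, 1],
    [0.018, 0, 0.0084, 0, 1],
    [0.018, 0, 0.0084, 0, 1],
  ],
)

```text
clock: 9.45
eef_pos: [0.5738, 0.266, 0.0994]
ee_rot: [0.339, -3.122, 0.0]
ft_force: [-0.1, -0.3, 5.1]
opening: 0.0699
finger_force: 15.0
```

Call:
drive_tool(
  commands=[
    [0.005, 0, 0.0023, 0, 1],
    [0.01, 0, 0.0047, 0, 1],
    [0.01, 0, 0.0047, 0, 1],
  ],
)

```text
clock: 9.82
eef_pos: [0.5714, 0.2655, 0.0983]
ee_rot: [0.339, -3.122, 0.0]
ft_force: [-1.4, -0.3, 4.9]
opening: 0.0697
finger_force: 15.0
```

```bash
python3 -c "
from mv import *
st=manip.get_state();print((M.T@(st['eef_pos']-C)).round(4),(M.T@(st['ft_force']+[0,0,4])).round(1),st['moment'])"
```

```text
[0.012  0.0018 0.0384] [ 2.5 -0.   8.6] [-0.01340321 -0.19894412  0.00841324]
```

Call:
drive_tool(
  commands=[
    [0.004, 0, 0.0018, 0, 1],
    [0.008, 0, 0.0037, 0, 1],
    [0.008, 0, 0.0037, 0, 1],
  ],
)

```text
clock: 10.2
eef_pos: [0.5695, 0.2651, 0.0974]
ee_rot: [0.339, -3.123, 0.0]
ft_force: [1.2, -1.0, 5.9]
opening: 0.07
finger_force: 15.0
```

```bash
python3 -c "
from mv import *
st=manip.get_state();print((M.T@(st['eef_pos']-C)).round(4),(M.T@(st['ft_force']+[0,0,4])).round(1),st['moment'])
t=manip.snapshot('side')
u=manip.snapshot('scene')
cv2.imwrite('pics/s4.png',np.vstack([crop(t,150,215,130,75,5),crop(u,410,210,130,45,5)]))"
```

```text
[0.0099 0.0017 0.0384] [ 5.1 -1.2  8.5] [-0.06281945 -0.25034473  0.01801794]
```

View pics/s4.png

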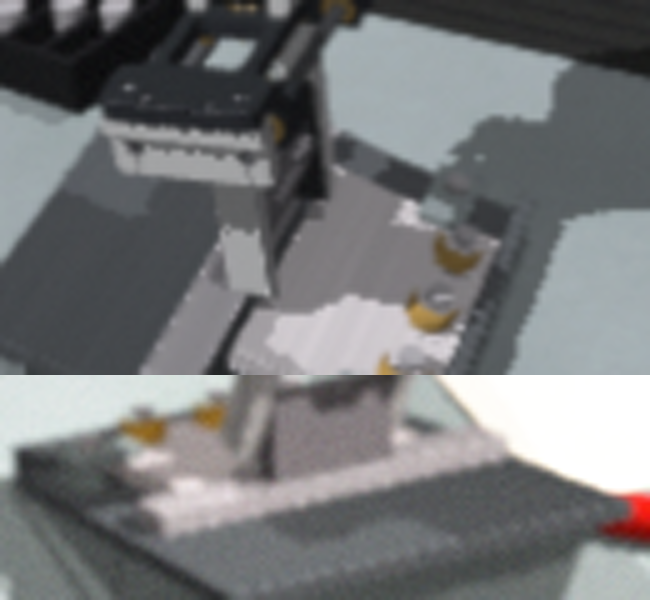

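The bar now lies flat on the face, and the downhill force is starting to rise. A small dark gap remains at the near (+y) end, at about (235,330) in the crop, so I'll press on slightly.

Call:
drive_tool(
  commands=[
    [0.004, 0, 0.0018, 0, 1],
    [0.006, 0, 0.0028, 0, 1],
    [0.006, 0, 0.0028, 0, 1],
  ],
)

```text
clock: 10.68
eef_pos: [0.5682, 0.2648, 0.0968]
ee_rot: [0.339, -3.123, 0.0]
ft_force: [0.3, -0.2, 4.9]
opening: 0.0702
finger_force: 15.0
```

```bash
python3 -c "
from mv import *
st=manip.get_state();print((M.T@(st['eef_pos']-C)).round(4),(M.T@(st['ft_force']+[0,0,4])).round(1),st['moment'])"
```

```text
[0.0085 0.0018 0.0384] [ 4.  -0.3  8. ] [-0.00978521 -0.26607305  0.02582558]
```

Call:
drive_tool(
  commands=[
    [0.004, 0, 0.0018, 0, 1],
    [0.008, 0, 0.0037, 0, 1],
    [0.008, 0, 0.0037, 0, 1],
  ],
)

```text
clock: 11.05
eef_pos: [0.566, 0.2644, 0.0957]
ee_rot: [0.339, -3.123, 0.0]
ft_force: [-0.6, 0.6, 4.5]
opening: 0.0696
finger_force: 15.0
```

```bash
python3 -c "
from mv import *
st=manip.get_state();print((M.T@(st['eef_pos']-C)).round(4),(M.T@(st['ft_force']+[0,0,4])).round(1),st['moment'])"
```

```text
[0.0059 0.0018 0.0384] [3.2 0.7 7.8] [-0.07267113 -0.18996016 -0.05992973]
```

I've now viewed more pictures than the budget allowed (11, limit 10), so I'll stop viewing. From here I'll go by force, plus printed pixel numbers.

Call:
drive_tool(
  commands=[
    [0.004, 0, 0.0018, 0, 1],
    [0.008, 0, 0.0037, 0, 1],
    [0.008, 0, 0.0037, 0, 1],
  ],
)

```text
clock: 11.42
eef_pos: [0.5644, 0.264, 0.0949]
ee_rot: [-0.339, 3.123, 0.0]
ft_force: [1.9, 0.7, 3.6]
opening: 0.0698
finger_force: 15.0
```

```bash
python3 -c "
from mv import *
st=manip.get_state();print((M.T@(st['eef_pos']-C)).round(4),(M.T@(st['ft_force']+[0,0,4])).round(1),st['moment'])
t=manip.snapshot('side')['img'].mean(2);old=load('side0')['img'].mean(2)
xs=np.arange(-.02,.045,.0025)
for y in(.045,.06):
  for z in(.012,):
    p=proj(load('side0'),C+np.array([(x,y,z) for x in xs])@M.T).astype(np.float32)
    f=lambda im:cv2.remap(im.astype(np.float32),p[:,:1],p[:,1:],cv2.INTER_LINEAR)[:,0].astype(int)
    print(y,(xs*1000).round(1).tolist());print(f(old).tolist());print(f(t).tolist())"
```

```text
[0.0041 0.0018 0.0384] [5.1 0.3 6.1] [ 0.15985255 -0.40493338 -0.07148814]
0.045 [-20.0, -17.5, -15.0, -12.5, -10.0, -7.5, -5.0, -2.5, -0.0, 2.5, 5.0, 7.5, 10.0, 12.5, 15.0, 17.5, 20.0, 22.5, 25.0, 27.5, 30.0, 32.5, 35.0, 37.5, 40.0, 42.5]
[198, 200, 199, 199, 198, 196, 196, 195, 180, 126, 91, 88, 90, 90, 89, 89, 89, 89, 88, 89, 88, 88, 87, 88, 90, 90]
[203, 203, 191, 167, 162, 159, 159, 158, 150, 137, 138, 135, 133, 133, 135, 135, 136, 136, 123, 89, 72, 72, 72, 72, 73, 73]
0.06 [-20.0, -17.5, -15.0, -12.5, -10.0, -7.5, -5.0, -2.5, -0.0, 2.5, 5.0, 7.5, 10.0, 12.5, 15.0, 17.5, 20.0, 22.5, 25.0, 27.5, 30.0, 32.5, 35.0, 37.5, 40.0, 42.5]
[198, 198, 198, 198, 198, 196, 196, 195, 189, 139, 93, 87, 89, 90, 89, 89, 89, 89, 89, 88, 88, 88, 89, 88, 90, 89]
[177, 176, 168, 163, 161, 159, 159, 159, 155, 146, 138, 136, 133, 134, 135, 135, 136, 135, 121, 85, 72, 72, 72, 72, 73, 73]
```

The profile shows cover then bar with no dark gap between them, and the bar's top spans about 1.5–26 mm, so it is flush and flat. Now I'll seat it with a final push and release.

Call:
drive_tool(
  commands=[
    [0.004, 0, 0.0018, 0, 1],
    [0.006, 0, 0.0028, 0, 1],
    [0.006, 0, 0.0028, 0, 1],
  ],
)

```text
clock: 11.85
eef_pos: [0.5641, 0.264, 0.0948]
ee_rot: [-0.338, 3.12, 0.001]
ft_force: [4.8, 1.1, 2.6]
opening: 0.07
finger_force: 15.0
```

```bash
cat > chk.py <<'E'
from mv import *
st=manip.get_state();print((M.T@(st['eef_pos']-C)).round(4),(M.T@(st['ft_force']+[0,0,4])).round(1),st['moment'])
xs=np.arange(-.005,.0335,.0025);print((xs*1000).tolist())
for n,ys in(("side",(.09,.06,.045,-.05,-.07,-.09)),("scene",(-.09,-.06,.06,.085))):
  s=manip.snapshot(n)
  for y in ys:
    p=proj(s,C+np.array([(x,y,.012) for x in xs])@M.T).astype(np.float32)
    print(n,y,cv2.remap(s['img'].mean(2).astype(np.float32),p[:,:1],p[:,1:],cv2.INTER_LINEAR)[:,0].astype(int).tolist())
E
python3 chk.py
```

```text
[0.0038 0.0018 0.0385] [7.3 0.1 3.9] [ 0.35323641 -1.15834385 -0.20426126]
[-5.0, -2.5, 0.0, 2.4999999999999996, 5.0, 7.500000000000001, 9.999999999999998, 12.5, 15.0, 17.499999999999996, 20.0, 22.5, 24.999999999999996, 27.5, 30.000000000000004, 32.5]
side 0.09 [38, 40, 58, 103, 131, 133, 133, 132, 133, 134, 136, 135, 122, 87, 72, 71]
side 0.06 [159, 158, 155, 146, 138, 135, 133, 133, 134, 135, 136, 135, 122, 86, 72, 72]
side 0.045 [159, 159, 151, 138, 138, 134, 133, 132, 134, 134, 135, 135, 123, 89, 72, 72]
side -0.05 [33, 22, 20, 22, 29, 49, 68, 64, 57, 68, 90, 139, 151, 129, 97, 78]
side -0.07 [105, 87, 73, 49, 29, 39, 56, 74, 65, 46, 32, 33, 56, 73, 78, 93]
side -0.09 [64, 68, 86, 116, 116, 88, 63, 40, 29, 24, 21, 20, 20, 21, 24, 24]
scene -0.09 [122, 144, 164, 183, 190, 196, 203, 209, 211, 213, 211, 204, 196, 189, 185, 185]
scene -0.06 [216, 221, 220, 220, 218, 216, 215, 214, 211, 206, 201, 198, 198, 196, 192, 188]
scene 0.06 [200, 200, 195, 185, 177, 171, 170, 172, 177, 183, 190, 190, 190, 189, 186, 182]
scene 0.085 [147, 155, 165, 170, 172, 175, 175, 176, 175, 178, 182, 188, 190, 189, 183, 181]
```

The bar is firmly seated against the cover. I'll release it and lift straight up.

Call:
drive_tool(
  commands=[
    [0, 0, 0, 0, -1],
    [0, 0, 0, 0, -1],
    [0, 0, 0, 0, -1],
    [0, 0, 0, 0, -1],
    [0, 0, -0.04, 0, -1],
    [0, 0, -0.12, 0, -1],
    [0, 0, -0.25, 0, -1],
    [0, 0, -0.4, 0, -1],
    [0, 0, -0.6, 0, -1],
    [0, 0, -0.6, 0, -1],
  ],
)

```text
clock: 13.2
eef_pos: [0.5657, 0.2645, 0.2518]
ee_rot: [-0.338, 3.111, 0.003]
ft_force: [0.1, 0.1, 0.2]
opening: 0.0941
finger_force: 0.0
```

```bash
python3 chk.py
```

```text
[0.0717 0.002  0.18  ] [1.9 0.1 3.8] [ 0.1023952  -0.15617209 -0.01179258]
[-5.0, -2.5, 0.0, 2.4999999999999996, 5.0, 7.500000000000001, 9.999999999999998, 12.5, 15.0, 17.499999999999996, 20.0, 22.5, 24.999999999999996, 27.5, 30.000000000000004, 32.5]
side 0.09 [58, 58, 69, 129, 165, 165, 158, 153, 160, 159, 144, 140, 128, 95, 75, 74]
side 0.06 [206, 206, 200, 183, 178, 176, 174, 174, 174, 175, 177, 175, 157, 109, 93, 93]
side 0.045 [207, 205, 184, 145, 143, 142, 139, 140, 142, 156, 174, 174, 153, 111, 93, 93]
side -0.05 [130, 137, 155, 158, 148, 110, 101, 122, 128, 129, 131, 133, 123, 104, 97, 95]
side -0.07 [150, 142, 167, 163, 166, 144, 124, 125, 128, 129, 129, 131, 122, 101, 95, 95]
side -0.09 [66, 70, 90, 136, 168, 169, 169, 167, 168, 168, 169, 167, 148, 118, 99, 99]
scene -0.09 [122, 145, 165, 179, 189, 197, 202, 204, 207, 210, 211, 206, 200, 191, 183, 181]
scene -0.06 [229, 230, 227, 222, 218, 214, 213, 211, 211, 213, 211, 205, 199, 193, 189, 184]
scene 0.06 [235, 235, 231, 227, 222, 218, 215, 214, 212, 212, 217, 214, 210, 201, 191, 183]
scene 0.085 [158, 174, 192, 200, 203, 202, 200, 196, 188, 183, 180, 181, 184, 186, 186, 181]
```

The bar's edges read alike at y = +90 and y = -90 mm: the downhill edge at about 2 mm, level with the cover's edge, and the uphill edge at about 26 mm. So it is parallel, flush and centred, and the gripper is clear.

```bash
python3 -c "
from bench import manip
print(manip.finish_job())"
```

```text
the job is handed in; nothing more can be done
None
```

I laid the long straightedge flat on the slope against the cover's upper edge, let go of it and handed the job in at about 13 s; no verdict came back, and I viewed 11 pictures against the limit of 10.

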